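Unstack the induction coils onto their storage bases

TASK

The experiment is over: take apart the stack of four wound coils, from the top down, and stand each coil upright in the middle of its own storage base, the one whose black round pad is exactly as wide as that coil. Set the coils down gently without dropping or tipping any of them, leave those already placed standing on their pads, and do not push the meter or the terminal box out of their places.

Things in the scene. Friction and masses are not known exactly. Their poses are not given: they have to be found in the camera images.
- coil30_center (a point): The smallest of four loose wound coils (copper winding between two cream flanges, dark iron core showing in the flat top): an upright solid cylinder 30 mm in diameter and 48 mm high. This point is its centre, 24 mm above its underside; z is its axis, pointing up at the start. It starts on top of the stack.
- coil42_center (a point): The second smallest of four loose wound coils (copper winding between two cream flanges, dark iron core showing in the flat top): an upright solid cylinder 42 mm in diameter and 48 mm high. This point is its centre, 24 mm above its underside; z is its axis, pointing up at the start. It starts in the stack under the 30 mm coil.
- coil54_center (a point): The second largest of four loose wound coils (copper winding between two cream flanges, dark iron core showing in the flat top): an upright solid cylinder 54 mm in diameter and 48 mm high. This point is its centre, 24 mm above its underside; z is its axis, pointing up at the start. It starts in the stack under the 42 mm coil.
- coil66_center (a point): The largest of four loose wound coils (copper winding between two cream flanges, dark iron core showing in the flat top): an upright solid cylinder 66 mm in diameter and 48 mm high. This point is its centre, 24 mm above its underside; z is its axis, pointing up at the start. It starts in the stack under the 54 mm coil, standing on a fixed round aluminium plinth 90 mm in diameter and 20 mm high.
- pad30 (a point): The storage base for the smallest coil: a fixed plywood plate 90 x 90 mm, 8 mm thick, lying on the bench, with a black round pad 30 mm in diameter standing 4 mm proud in its middle (the pad is exactly as wide as its coil). This point is the centre of the pad's top face, 12 mm above the bench; z points up, x and y along the plate's edges.
- pad42 (a point): The storage base for the second smallest coil: a fixed plywood plate 90 x 90 mm, 8 mm thick, lying on the bench, with a black round pad 42 mm in diameter standing 4 mm proud in its middle (the pad is exactly as wide as its coil). This point is the centre of the pad's top face, 12 mm above the bench; z points up, x and y along the plate's edges.
- pad54 (a point): The storage base for the second largest coil: a fixed plywood plate 90 x 90 mm, 8 mm thick, lying on the bench, with a black round pad 54 mm in diameter standing 4 mm proud in its middle (the pad is exactly as wide as its coil). This point is the centre of the pad's top face, 12 mm above the bench; z points up, x and y along the plate's edges.
- pad66 (a point): The storage base for the largest coil: a fixed plywood plate 90 x 90 mm, 8 mm thick, lying on the bench, with a black round pad 66 mm in diameter standing 4 mm proud in its middle (the pad is exactly as wide as its coil). This point is the centre of the pad's top face, 12 mm above the bench; z points up, x and y along the plate's edges.
- meter_center (a point): Bystander: a loose grey hand-held meter lying flat, 160 x 80 mm (x, y) and 34 mm high, with a dial and a small display. This point is its centre, 17 mm above the bench.
- terminal_center (a point): Bystander: a loose light grey terminal box, 130 x 100 mm (x, y) and 40 mm high, with two rows of small coloured sockets that stand 7 mm above its top. This point is its centre, 20 mm above the bench.
Not all that is in view belongs to the job. Leave any turquoise look-alike of the part that bears pad54 alone.

How it is judged:
On the way, in this order (a step that is already met when the one before it is completed fails the run):
1. the smallest coil stands released on its own pad (horizontal distance between coil30_center and pad30 below 0.01 m and z of coil30_center in the frame of pad30 between 0.021 and 0.027 m and angle between coil30_center's own z axis and vertical below 0.08 rad and contact force between coil30 and the fingers below 0.1 N and linear speed of coil30 below 0.02 m/s), for 0.2 s.
2. the second smallest coil stands released on its own pad (horizontal distance between coil42_center and pad42 below 0.01 m and z of coil42_center in the frame of pad42 between 0.021 and 0.027 m and angle between coil42_center's own z axis and vertical below 0.08 rad and contact force between coil42 and the fingers below 0.1 N and linear speed of coil42 below 0.02 m/s), for 0.2 s.
3. the second largest coil stands released on its own pad (horizontal distance between coil54_center and pad54 below 0.01 m and z of coil54_center in the frame of pad54 between 0.021 and 0.027 m and angle between coil54_center's own z axis and vertical below 0.08 rad and contact force between coil54 and the fingers below 0.1 N and linear speed of coil54 below 0.02 m/s), for 0.2 s.
4. the largest coil stands released on its own pad (horizontal distance between coil66_center and pad66 below 0.01 m and z of coil66_center in the frame of pad66 between 0.021 and 0.027 m and angle between coil66_center's own z axis and vertical below 0.08 rad and contact force between coil66 and the fingers below 0.1 N and linear speed of coil66 below 0.02 m/s), for 0.2 s.
At the end, for the whole second after the job is handed in: All four coils stand on their own pads, each within 10 mm of the pad's centre, its underside on the pad's top face (within 3 mm), upright within 0.08 rad, touched by no finger and at rest (under 0.02 m/s) (all of step 1 and all of step 2 and all of step 3 and all of step 4).
It fails at once if a coil is tipped over (angle between any of coil30_center, coil42_center, coil54_center, coil66_center's own z axis and vertical above 0.6 rad).
It fails at once if a coil is dropped (moves faster than 0.7 m/s while no finger touches it) ((contact force between coil30 and the fingers below 0.05 N and linear speed of coil30 above 0.7 m/s) or (contact force between coil42 and the fingers below 0.05 N and linear speed of coil42 above 0.7 m/s) or (contact force between coil54 and the fingers below 0.05 N and linear speed of coil54 above 0.7 m/s) or (contact force between coil66 and the fingers below 0.05 N and linear speed of coil66 above 0.7 m/s)).
It fails at once if the meter is pushed out of its place (more than 20 mm) (distance of meter_center from where it was at the start of the episode above 0.02 m).
It fails at once if the terminal box is pushed out of its place (more than 20 mm) (distance of terminal_center from where it was at the start of the episode above 0.02 m).
It also fails if it takes over 93 s, if anything falls off the work surface, if the arm or the gripper's body presses on something with over 40 N, if the wrist force passes 120 N, or if a joint passes its speed limit or range.

ROBOT

A 6-joint arm with a two-finger parallel gripper is mounted at the origin on the work surface. World frame = base frame: x ahead of the robot, y to its left, z up, the work surface at z = 0. Lengths are in m, angles in rad, forces in N, time in s.
With the tool pointing down it reaches from about 0.35 to 0.85 m from the base axis. Payload 8.1 kg.
Tool frame: the origin (TCP) lies at the very end of the fingers, on their centre line; the grasp point (between the pads) lies 19 mm behind it (pinch_z is the distance from the TCP to the grasp point, in m); z points along the fingers, y is the direction in which the jaws open and shut (so a half turn about z gives the same grasp; the last joint's range is limited). The gripper opens to 93 mm and grips with 3 to 60 N. Pads are 15 mm wide; open, the fingers measure 128 mm over their backs; the gripper's body (75 mm by 188 mm) begins 65 mm behind the grasp point.
Start: joints at [1.13, 0.13, 1.488, -0, 1.523, -0.085], TCP at [0.209, 0.562, 0.219] pointing down, gripper open.
Joint ranges: [-2.96, 2.96], [-0.89, 2.26], [0.02, 2.5], [-1.34, 4.48], [0, 2.73], [-2.66, 2.66]. Speed limits (rad/s): [2.39, 2.39, 2.79, 3.14, 3.14, 3.14].

INTERFACE

Orientations are given as a rotation vector (axis times angle).
In Python, from plant import * gives the robot as it stands.
- The arm moves only by the tool move_arm, never from a script. Its argument "series" is a list of rows, each a list of 7 numbers: the shift along the tool's x, y, z each as a share of 10 cm, from -1 to 1, then the turn, a rotation vector about the tool's x, y, z each as a share of 180 degrees, from -1 to 1, then the opening, from -1 (shut) to 1 (fully open). In form: [[dx, dy, dz, rx, ry, rz, jaw], ...]. A call has 1 to 8 rows; each row is the pose to reach, as a shift and turn from the pose commanded when the call began, along the tool's axes at that moment, turning the shorter way round; what a row does not reach only later rows make up. A row lasts 1/10 s, in which the tool goes at most 50 mm and 8.59 degrees, less where a joint would pass 70% of its speed; a pose out of reach is approached as far as the arm can. A call with a number of a shift or a turn outside -1 to 1 is refused whole. A call with a gripper value outside its range is refused whole. The fingers move at their own pace and stop on an object; "squeeze" is the grip in N (left out, the last holds). Time passes only in rows, so rows that repeat a pose let the fingers close. It gives the time, the measured TCP pose, the force and the opening at its end, in the units of the state.
- read_state(): the state, without advancing time (a new reading comes with each control period).
- read_camera(name): name is "scene" or "top"; returns a dict with "frame" (420x560x3 uint8, red, green, blue), "K" (3x3 intrinsics, pixels), "rvec" (rotation vector, rad) and "tvec" (3), from world to camera coordinates, as OpenCV has them. Camera axes: x right, y down, z forward; pixel columns grow to the right and rows downward; lengths in m; the calibration is good to about 2 mm. A picture is of the moment at which its call begins. There is no depth.
- close_job(): hands the job in, once; it reports no verdict.
The state is a dict: "t": time; "q": joint angles; "dq": joint speeds; "joint_torque": joint torques, N m; "tool_pos": TCP position; "orientation": TCP orientation; "force": force on the tool from outside, world axes, zero at the start; "wrist_torque": the same for the moment, N m; "opening": finger opening in m.
Only numpy, scipy, OpenCV 4.12 (cv2) and the standard library are available. Lean on these libraries where they do the work, as an engineer would, in place of code of your own. Each camera call takes 0.05 s, during which the arm holds its last target.

## Working session

There is one attempt and no reset: what is moved stays moved. The work goes in short steps, Python scripts to look and compute and a tool call to move; the robot and the scene stay as the last step left them, time stands still between calls to the robot, and variables do not carry over. Pictures are saved under pics/ and viewed, and the job is handed in when it is done.

Besides the shell and the picture viewer there is one more tool, called as name([rows], argument=value, ...), one row to a line, values as JSON. move_arm: Moves the arm, as the interface text tells. Shift numbers are shares of 10 cm and turn numbers shares of 180 degrees, none past 1 either way. Its arguments: {"type":"object","properties":{"series":{"type":"array","items":{"type":"array","items":{"type":"number"}}},"squeeze":{"type":"number"}},"required":["series"]}

```bash
mkdir -p pics; ls; python3 - <<'E'
from plant import *
import cv2
s=read_state();print(s)
for n in("scene","top"):
    c=read_camera(n);cv2.imwrite(f"pics/{n}0.png",c["frame"][:,:,::-1]);print(n,c["K"],c["rvec"],c["tvec"])
E
```

```text
pics
{'t': 0.0, 'q': array([ 1.12960173e+00,  1.31134829e-01,  1.48926797e+00, -1.14261211e-06,
        1.52302619e+00, -8.53788119e-02]), 'dq': array([ 5.25497221e-04, -9.29570560e-06, -3.55490644e-03, -6.08805684e-04,
        3.87701862e-04, -2.45415310e-04]), 'joint_torque': array([-5.22919217e-04, -5.59842074e+01, -4.91750658e+01,  7.67050311e-02,
        3.56122339e-02, -1.55974858e-04]), 'tool_pos': array([0.2087344 , 0.56190819, 0.21760941]), 'orientation': array([-5.55885712e-01, -3.09153555e+00,  2.78515528e-03]), 'force': array([ 0.22196531, -0.23781491,  0.42906061]), 'wrist_torque': array([ 0.02838927,  0.01692344, -0.04326617]), 'opening': 0.09324986385931072}
scene [[439.29060322   0.         274.30592441]
 [  0.         439.29060322 209.3173949 ]
 [  0.           0.           1.        ]] [ 1.37633046  2.23647497 -0.88633585] [ 0.21544211 -0.23238099  1.57774275]
top [[393.504425     0.         271.65942063]
 [  0.         393.504425   203.30751896]
 [  0.           0.           1.        ]] [ 2.09225187 -2.13241217  0.2160853 ] [0.02485838 0.50045131 1.27725375]
```

View pics/scene0.png

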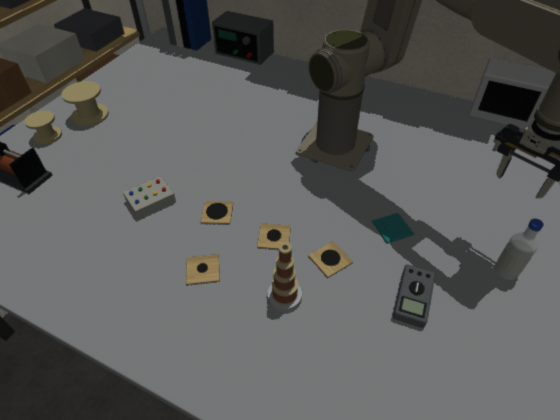

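View pics/top0.png

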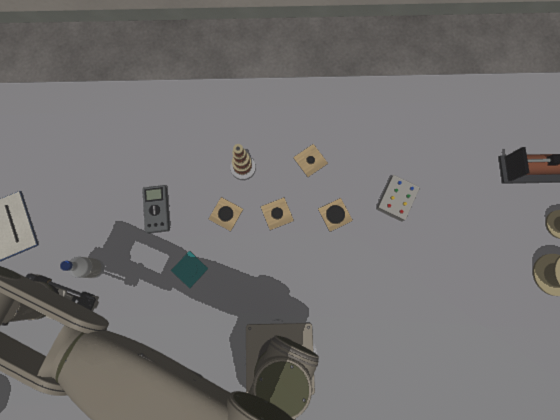

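The top view shows four plywood bases with black pads at about (311,160), (277,213), (226,214) and (336,214). The stack's foot is at (242,167). The turquoise look-alike at (190,270) is to be left alone. Next I measure the pads and the stack.

```bash
cat > h.py <<'E'
import numpy as np, cv2
def ray(c,uv):
    R=cv2.Rodrigues(np.array(c["rvec"],float))[0];t=np.array(c["tvec"],float).ravel()
    d=R.T@np.linalg.inv(c["K"])@np.array([uv[0],uv[1],1.]);return -R.T@t,d
def onz(c,uv,z):
    o,d=ray(c,uv);return o+d*(z-o[2])/d[2]
def proj(c,P):
    return cv2.projectPoints(np.array(P,float).reshape(-1,1,3),np.array(c["rvec"],float),np.array(c["tvec"],float),np.array(c["K"]),None)[0].reshape(-1,2)
E
python3 - <<'E'
from plant import *
from h import *
for n in("scene","top"):
    c=read_camera(n);f=c["frame"];hsv=cv2.cvtColor(f,cv2.COLOR_RGB2HSV)
    m=cv2.inRange(hsv,(8,70,110),(28,255,255))
    cs,_=cv2.findContours(m,cv2.RETR_EXTERNAL,cv2.CHAIN_APPROX_NONE)
    for k in cs:
        a=cv2.contourArea(k)
        if a<250: continue
        hull=cv2.convexHull(k)
        P=np.array([onz(c,p[0],.008)[:2] for p in hull],np.float32)
        r=cv2.minAreaRect(P)
        # dark in hull
        hm=np.zeros(m.shape,np.uint8);cv2.fillConvexPoly(hm,hull,255)
        g=cv2.cvtColor(f,cv2.COLOR_RGB2GRAY)
        d=((g<60)&(hm>0)).astype(np.uint8)
        nn,l,st,ce=cv2.connectedComponentsWithStats(d)
        if nn<2: print(n,"nodark",k.mean(0),a);continue
        i=1+st[1:,4].argmax()
        ks,_=cv2.findContours((l==i).astype(np.uint8),cv2.RETR_EXTERNAL,cv2.CHAIN_APPROX_NONE)
        Q=np.array([onz(c,p[0],.012)[:2] for p in ks[0]],np.float32)
        print(n,"px",ce[i].round(1),"plate",np.round(r[0],4),np.round(r[1],3),round(r[2],1),"pad",onz(c,ce[i],.012).round(4),"pad diam mm",(2000*np.sqrt(cv2.contourArea(Q)/np.pi)).round(1),"areapx",st[i,4])
    x=(f[215:315,255:315] if n=="scene" else f[135:190,215:270])
    cv2.imwrite(f"pics/st_{n}.png",cv2.resize(x[:,:,::-1],None,fx=6 if n=="scene" else 10,fy=6 if n=="scene" else 10,interpolation=cv2.INTER_CUBIC))
E
```

```text
scene px [201.8 267.4] plate [ 0.6686 -0.1228] [0.088 0.088] 33.6 pad [ 0.6686 -0.1234  0.012 ] pad diam mm 26.0 areapx 71
scene px [330.1 257.3] plate [0.4792 0.1785] [0.089 0.087] 60.8 pad [0.4797 0.1786 0.012 ] pad diam mm 50.5 areapx 233
scene px [273.6 235. ] plate [0.4819 0.0065] [0.101 0.096] 20.6 pad [0.4785 0.0008 0.012 ] pad diam mm 38.9 areapx 126
scene px [216.4 210.5] plate [ 0.4696 -0.2006] [0.088 0.088] 25.0 pad [ 0.4702 -0.2011  0.012 ] pad diam mm 62.5 areapx 264
scene nodark [[ 38.76190476 118.33333333]] 306.5
scene nodark [[80.05952381 91.07142857]] 531.0
top px [335.2 213.9] plate [ 0.4671 -0.2031] [0.087 0.087] 24.4 pad [ 0.4675 -0.2037  0.012 ] pad diam mm 58.7 areapx 247
top px [276.9 212.9] plate [ 0.4746 -0.0016] [0.087 0.087] 20.4 pad [ 0.475 -0.002  0.012] pad diam mm 34.9 areapx 94
top px [225.4 213.4] plate [0.477  0.1763] [0.087 0.087] 60.7 pad [0.4765 0.1761 0.012 ] pad diam mm 46.7 areapx 161
top px [310.2 159.4] plate [ 0.6652 -0.1251] [0.087 0.087] 34.0 pad [ 0.6663 -0.1248  0.012 ] pad diam mm 22.3 areapx 40
```

View pics/st_scene.png

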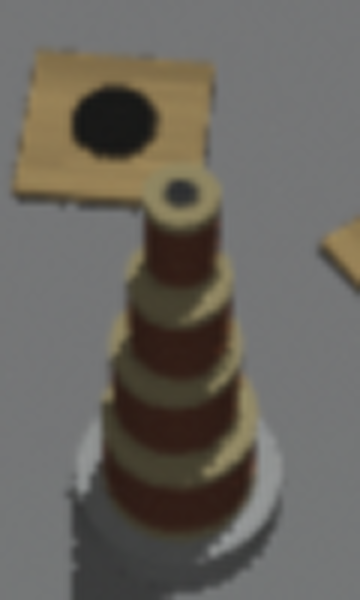

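View pics/st_top.png

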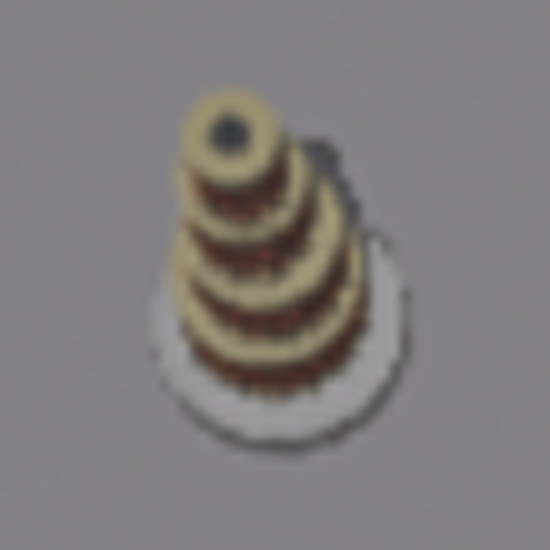

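```bash
cat >> h.py <<'E'
from scipy.spatial.transform import Rotation as Ro
def plan(s,P,yaw=0.0):
    """units of move from measured pose to TCP position P, tool x at -X rotated by yaw"""
    R0=Ro.from_rotvec(s["orientation"]);Rt=Ro.from_euler('z',yaw)*Ro.from_rotvec([0,np.pi,0])
    d=R0.inv().apply(np.array(P)-s["tool_pos"])/.1
    r=(R0.inv()*Rt).as_rotvec()/np.pi
    return d.round(3),r.round(4)
def core(c,pred,zt,rad=9):
    """dark core blob near predicted pixel, cast on z=zt"""
    g=cv2.cvtColor(c["frame"],cv2.COLOR_RGB2HSV)
    u,v=pred
    s=g[:,:,1];vv=g[:,:,2]
    m=((s<90)&(vv<110)).astype(np.uint8)
    w=np.zeros_like(m);cv2.circle(w,(int(round(u)),int(round(v))),rad,1,-1)
    nn,l,st,ce=cv2.connectedComponentsWithStats(m*w)
    return [(ce[i].round(1),st[i,4],onz(c,ce[i],zt).round(4)) for i in range(1,nn) if st[i,4]>4]
E
python3 - <<'E'
from plant import *
from h import *
a=read_camera("scene");b=read_camera("top")
print(core(a,(285,247),.212,5));print(core(b,(237.7,148),.212,4))
# white plinth circle in top
print("top flange cream edges")
for c,n,p in((a,"scene",(285,247)),(b,"top",(237.7,148))):
    print(onz(c,p,.212).round(4))
# plinth ellipse from top crop: centre px
print("plinth",onz(b,(215+28.0-.5,135+33.0-.5),.02).round(4))
s=read_state();print(s["tool_pos"],plan(s,[.209,.562,.3]))
print(onz(b,(156,208),.034),onz(b,(398,198),.04))
E
```

```text
[(array([284.7, 246.9]), np.int32(24), array([0.6429, 0.1173, 0.212 ]))]
[(array([237.5, 148. ]), np.int32(12), array([0.6418, 0.1164, 0.212 ]))]
top flange cream edges
[0.6428 0.1181 0.212 ]
[0.6418 0.1158 0.212 ]
plinth [0.6384 0.1158 0.02  ]
[0.20889798 0.56226566 0.21829208] (array([-0.002, -0.003, -0.817]), array([-0.0002, -0.    , -0.1133]))
[0.49579561 0.41090122 0.034     ] [ 0.51340163 -0.41611917  0.04      ]
```

Candidates for each pad, top-view pixels and raw diameters (the dark threshold shaves a few mm off): 
- pad30: (310,159), 22–26 mm
- pad42: (277,213), 35–39 mm
- pad54: (225,213), 47–50 mm
- pad66: (335,214), 59–62 mm

The decoy is the turquoise plate at (190,270). The coil to lift is the top one at (237,148), and the cream spools at the right edge (560,220)/(555,275) don't belong to the job. I'll check this in one crop.

```bash
python3 - <<'E'
import cv2
f=cv2.imread("pics/top0.png")[135:290,165:365]
cv2.imwrite("pics/crop.png",cv2.resize(f,None,fx=3.8,fy=3.8,interpolation=cv2.INTER_CUBIC))
E
```

```text
(no output)
```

View pics/crop.png

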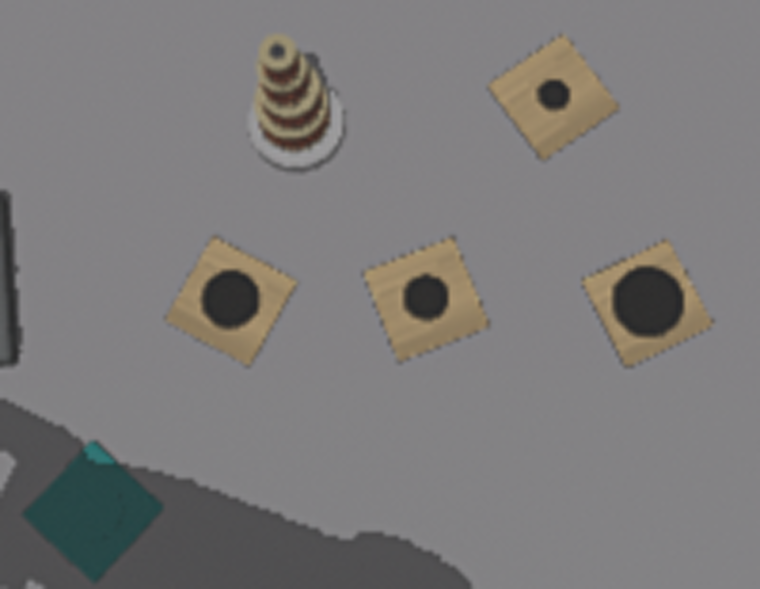

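move_arm([
  [0,0,-0.4,0,0,-0.04,1],
  [0,0,-0.8,0,0,-0.08,1],
  [0,0,-0.82,0,0,-0.1133,1],
  [0,0,-0.82,0,0,-0.1133,1],
], squeeze=40)

```text
t: 0.7
tool_pos: [0.2094, 0.5632, 0.3027]
orientation: [-0.003, 3.14, 0.005]
force: [0.3, -0.3, -0.6]
opening: 0.0932
```

The crop shows pad diameters increasing in this order: (554,95), (426,297), (231,298), (648,301). That confirms the pads for coils 30, 42, 54 and 66, with the turquoise plate separate. Now I travel to above the stack.

move_arm([
  [-0.33,-0.33,0,0,0,0,1],
  [-0.66,-0.66,0,0,0,0,1],
  [-1,-1,0,0,0,0,1],
])

```text
t: 1.0
tool_pos: [0.309, 0.4609, 0.2987]
orientation: [-0.003, -3.14, 0.004]
force: [0.7, 1.0, 0.7]
opening: 0.0929
```

move_arm([
  [-0.33,-0.33,0,0,0,0,1],
  [-0.66,-0.66,0,0,0,0,1],
  [-1,-1,0,0,0,0,1],
])

```text
t: 1.3
tool_pos: [0.4094, 0.3606, 0.2989]
orientation: [-0.005, -3.14, 0.002]
force: [0.3, 0.5, 0.0]
opening: 0.093
```

move_arm([
  [-0.33,-0.33,0,0,0,0,1],
  [-0.66,-0.66,0,0,0,0,1],
  [-1,-1,0,0,0,0,1],
])

```text
t: 1.6
tool_pos: [0.5094, 0.2607, 0.2989]
orientation: [-0.005, -3.139, 0.001]
force: [1.2, 0.6, -0.2]
opening: 0.0927
```

move_arm([
  [-0.33,-0.33,0,0,0,0,1],
  [-0.66,-0.66,0,0,0,0,1],
  [-1,-1,0,0,0,0,1],
  [-1,-1,0,0,0,0,1],
])

```text
t: 2.0
tool_pos: [0.6112, 0.1573, 0.2972]
orientation: [-0.014, -3.138, 0.004]
force: [-0.0, 1.3, -0.3]
opening: 0.093
```

move_arm([
  [-0.31,-0.4,0,0,0,0,1],
  [-0.31,-0.4,0,0,0,0,1],
  [-0.31,-0.4,0.2,0,0,0,1],
  [-0.31,-0.4,0.4,0,0,0,1],
  [-0.31,-0.4,0.6,0,0,0,1],
  [-0.31,-0.4,0.6,0,0,0,1],
])

```text
t: 2.6
tool_pos: [0.6372, 0.1228, 0.2354]
orientation: [-0.003, -3.133, 0.001]
force: [-0.7, 0.0, -0.4]
opening: 0.0932
```

```bash
python3 - <<'E'
from plant import *
from h import *
s=read_state();print(s["tool_pos"],plan(s,[.642,.117,.173]))
for n in("scene","top"):
    c=read_camera(n);x=c["frame"][190:320,220:350] if n=="scene" else c["frame"][120:200,190:300]
    cv2.imwrite(f"pics/a_{n}.png",cv2.resize(x[:,:,::-1],None,fx=4.5,fy=4.5))
E
```

```text
[0.63724197 0.12278192 0.23542054] (array([-0.053, -0.057,  0.624]), array([-0.0002, -0.0026, -0.0006]))
```

View pics/a_scene.png

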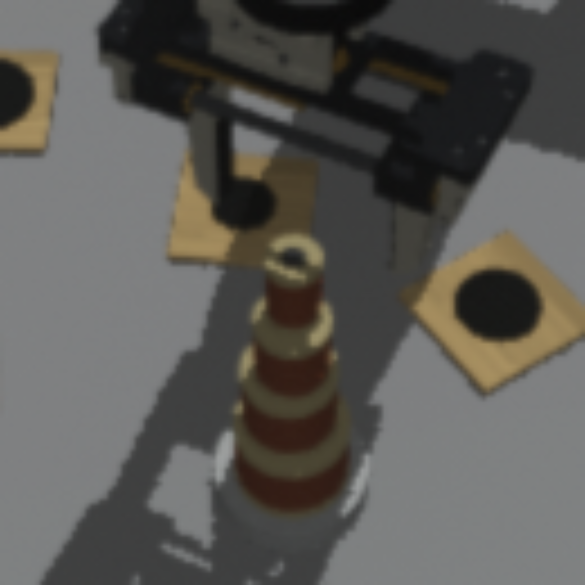

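The stack's top coil is at crop (292,257), between the open fingers as intended. The TCP readings are noisy, so I'll average a few.

```bash
cat >> h.py <<'E'
def avg(read_state,read_camera,n=4):
    L=[];O=[]
    for i in range(n):
        s=read_state();L.append(s["tool_pos"]);O.append(s["orientation"]);c=read_camera("top" if i%2 else "scene")
    s=dict(s);s["tool_pos"]=np.mean(L,0);s["orientation"]=Ro.from_rotvec(np.array(O)).mean().as_rotvec()
    return s,np.std(L,0)
E
python3 - <<'E'
from plant import *
from h import *
s,sd=avg(read_state,read_camera);print(s["tool_pos"],sd,s["orientation"],plan(s,[.642,.117,.173]))
E
```

```text
[0.63997251 0.12285614 0.2412579 ] [5.56843758e-04 3.74968467e-05 9.40149311e-04] [8.54940610e-04 3.14129384e+00 1.50189769e-04] (array([-0.02 , -0.059,  0.683]), array([ 0.    ,  0.0001, -0.0002]))
```

move_arm([
  [-0.02,-0.06,0.1,0,0,0,1],
  [-0.02,-0.06,0.25,0,0,0,1],
  [-0.02,-0.06,0.4,0,0,0,1],
  [-0.02,-0.06,0.55,0,0,0,1],
  [-0.02,-0.06,0.65,0,0,0,1],
  [-0.02,-0.06,0.67,0,0,0,1],
  [-0.02,-0.06,0.67,0,0,0,1],
  [-0.02,-0.06,0.67,0,0,0,-0.5],
])

```text
t: 3.7
tool_pos: [0.6425, 0.1166, 0.1744]
orientation: [-0.0, 3.14, 0.0]
force: [0.1, -0.0, 0.4]
opening: 0.0886
```

move_arm([
  [0,0,0,0,0,0,-0.7],
  [0,0,0,0,0,0,-0.7],
  [0,0,0,0,0,0,-0.7],
  [0,0,0,0,0,0,-0.7],
  [0,0,0,0,0,0,-0.7],
])

```text
t: 4.2
tool_pos: [0.6421, 0.1165, 0.1737]
orientation: [-0.0, 3.141, 0.0]
force: [0.1, 0.2, 0.3]
opening: 0.0496
```

```bash
python3 - <<'E'
from plant import *
s=read_state();print(s["tool_pos"],s["force"],s["opening"])
E
```

```text
[0.64209835 0.11650759 0.17372444] [0.14798474 0.16527229 0.25444404] 0.0496089917098918
```

move_arm([
  [0,0,0,0,0,0,-1],
  [0,0,0,0,0,0,-1],
  [0,0,0,0,0,0,-1],
  [0,0,0,0,0,0,-1],
  [0,0,0,0,0,0,-1],
  [0,0,0,0,0,0,-1],
])

```text
t: 4.8
tool_pos: [0.642, 0.1165, 0.1736]
orientation: [0.0, -3.141, 0.0]
force: [0.7, -0.6, -0.6]
opening: 0.0295
```

move_arm([
  [0,0,-0.05,0,0,0,-1],
  [0,0,-0.15,0,0,0,-1],
  [0,0,-0.3,0,0,0,-1],
  [0,0,-0.45,0,0,0,-1],
  [0,-0.15,-0.5,0,0,0,-1],
  [0,-0.4,-0.5,0,0,0,-1],
  [0,-0.7,-0.5,0,0,0,-1],
  [0,-1,-0.5,0,0,0,-1],
])

```text
t: 5.6
tool_pos: [0.6421, 0.0146, 0.2244]
orientation: [-0.001, 3.141, -0.001]
force: [-0.2, -0.1, -1.1]
opening: 0.0293
```

move_arm([
  [-0.05,-0.3,0,0,0,0,-1],
  [-0.1,-0.6,0,0,0,0,-1],
  [-0.2,-0.85,0.0,0,0,0,-1],
  [-0.25,-1,0,0,0,0,-1],
  [-0.25,-1,0.05,0,0,0,-1],
])

```text
t: 6.1
tool_pos: [0.6677, -0.0863, 0.2195]
orientation: [0.004, 3.14, -0.001]
force: [-0.3, 0.2, -1.3]
opening: 0.0294
```

move_arm([
  [0,-0.2,0.2,0,0,0,-1],
  [0,-0.35,0.4,0,0,0,-1],
  [0,-0.4,0.7,0,0,0,-1],
  [0,-0.4,0.95,0,0,0,-1],
  [0,-0.4,1,0,0,0,-1],
])

```text
t: 6.6
tool_pos: [0.6643, -0.1217, 0.114]
orientation: [0.001, -3.135, -0.004]
force: [-0.8, 0.4, -1.2]
opening: 0.0292
```

```bash
python3 - <<'E'
from plant import *
from h import *
s,sd=avg(read_state,read_camera);print(s["tool_pos"],sd,s["opening"],plan(s,[.667,-.124,.022]))
for n in("scene","top"):
    c=read_camera(n);x=c["frame"][190:320,150:300] if n=="scene" else c["frame"][110:230,220:360]
    cv2.imwrite(f"pics/b_{n}.png",cv2.resize(x[:,:,::-1],None,fx=4.5,fy=4.5))
E
```

```text
[ 0.66560711 -0.12210128  0.11646657] [0.0011287  0.00032807 0.00203117] 0.029213636415165913 (array([-0.017, -0.02 ,  0.945]), array([ 0.0004, -0.0012,  0.0003]))
```

View pics/b_scene.png

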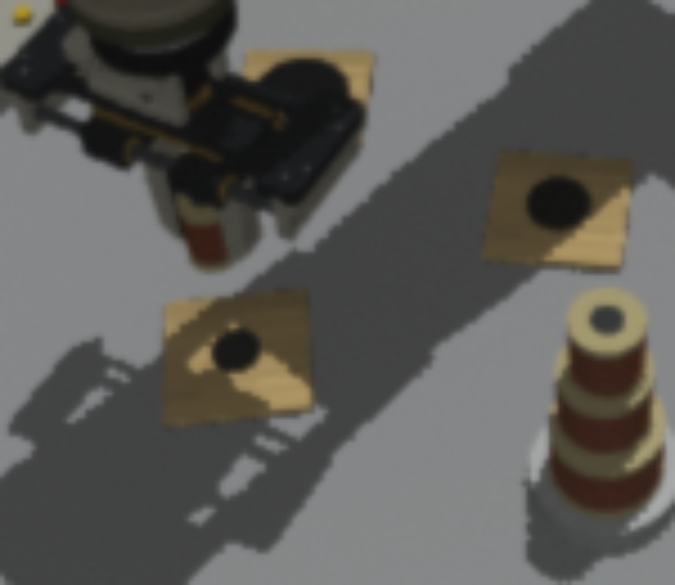

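View pics/b_top.png

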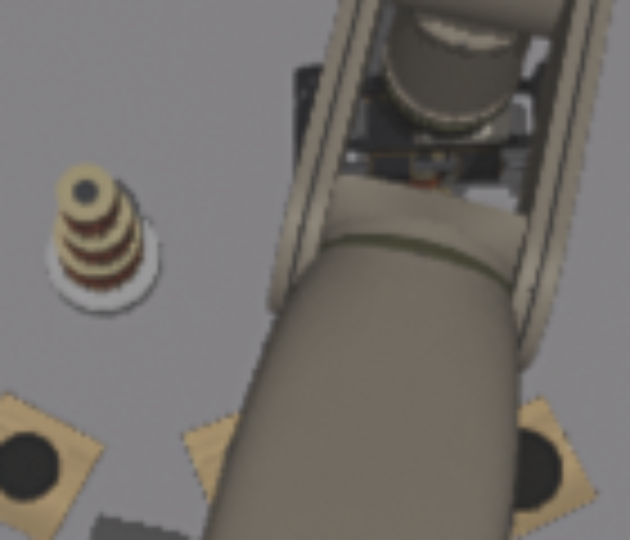

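The coil is held and hangs over its pad, at (210,240) in the scene crop with the pad at (236,350). The rest of the stack is undisturbed, with coil42's top now clear. Lowering.

move_arm([
  [0,-0.01,0.2,0,0,0,-1],
  [0,-0.01,0.45,0,0,0,-1],
  [0,-0.01,0.65,0,0,0,-1],
  [0,-0.01,0.8,0,0,0,-1],
  [0,-0.01,0.85,0,0,0,-1],
  [0,-0.01,0.88,0,0,0,-1],
  [0,-0.01,0.88,0,0,0,-1],
  [0,-0.01,0.88,0,0,0,-1],
])

```text
t: 7.7
tool_pos: [0.668, -0.1247, 0.032]
orientation: [-0.0, 3.14, -0.001]
force: [0.7, 0.5, -0.7]
opening: 0.0297
```

```bash
python3 - <<'E'
from plant import *
from h import *
s,sd=avg(read_state,read_camera);print(s["tool_pos"],sd,s["force"],plan(s,[.667,-.124,.022]))
c=read_camera("scene")
print(core(c,(150+607/4.5,190+319/4.5),.164,5))
c2=read_camera("top");print(core(c2,(220+85/4.5,110+191/4.5),.164,4))
cv2.imwrite("pics/b2.png",cv2.resize(c["frame"][220:300,160:260,::-1],None,fx=7,fy=7))
E
```

```text
[ 0.6678915  -0.12471936  0.03188127] [1.08879527e-04 3.29062738e-05 1.49319795e-04] [ 0.51031473  0.97141504 -0.56544851] (array([0.009, 0.007, 0.099]), array([-0.0002,  0.0006,  0.0001]))
[(array([284.4, 260.6]), np.int32(39), array([0.646 , 0.1183, 0.164 ]))]
[(array([238.6, 152.1]), np.int32(25), array([0.6454, 0.1173, 0.164 ]))]
```

View pics/b2.png

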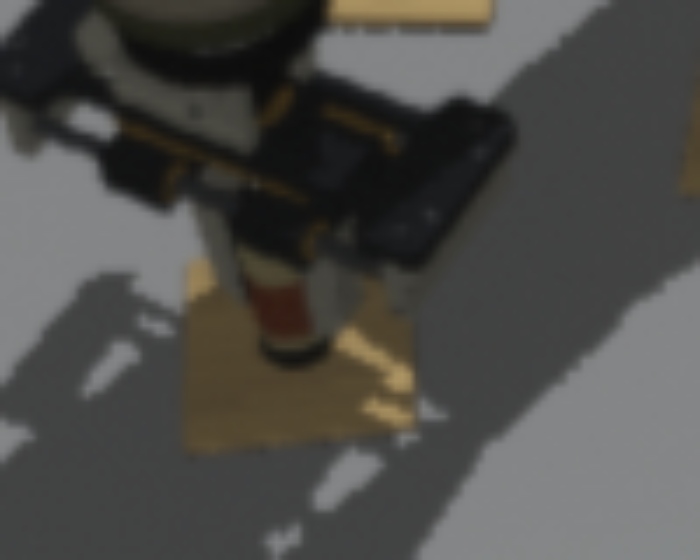

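The coil sits about 10 mm above the pad and looks centred over it, at (290,345). Lowering the last bit slowly, then checking the force before release.

move_arm([
  [0.01,0.01,0.04,0,0,0,-1],
  [0.01,0.01,0.07,0,0,0,-1],
  [0.01,0.01,0.085,0,0,0,-1],
  [0.01,0.01,0.095,0,0,0,-1],
  [0.01,0.01,0.1,0,0,0,-1],
  [0.01,0.01,0.1,0,0,0,-1],
  [0.01,0.01,0.1,0,0,0,-1],
])

```text
t: 8.7
tool_pos: [0.6658, -0.1233, 0.0216]
orientation: [0.0, -3.141, -0.0]
force: [-5.8, 2.3, 8.2]
opening: 0.0293
```

Contact at 8 N, at the expected height. Releasing.

move_arm([
  [0,0,0,0,0,0,0.3],
  [0,0,0,0,0,0,0.3],
  [0,0,0,0,0,0,0.3],
  [0,0,0,0,0,0,0.3],
  [0,0,0,0,0,0,0.3],
])

```text
t: 9.2
tool_pos: [0.666, -0.1235, 0.0204]
orientation: [0.0, -3.141, -0.0]
force: [-0.1, 0.7, -0.1]
opening: 0.0598
```

move_arm([
  [0,0,-0.15,0,0,0,0.3],
  [0,0,-0.4,0,0,0,0.3],
  [0,0,-0.7,0,0,0,0.5],
  [0,0,-1,0,0,0,1],
])

```text
t: 9.6
tool_pos: [0.6661, -0.1235, 0.1227]
orientation: [-0.0, 3.141, -0.0]
force: [1.2, 0.4, -0.3]
opening: 0.072
```

move_arm([
  [0,0,-0.4,0,0,0,1],
  [0,0,-0.8,0,0,0,1],
  [0.05,0.3,-0.95,0,0,0,1],
  [0.1,0.65,-0.95,0,0,0,1],
  [0.2,1,-0.95,0,0,0,1],
])

```text
t: 10.1
tool_pos: [0.6468, -0.0229, 0.2184]
orientation: [0.001, 3.138, -0.0]
force: [0.5, 0.6, -0.8]
opening: 0.0927
```

```bash
python3 - <<'E'
from plant import *
from h import *
s,sd=avg(read_state,read_camera,2);print(s["tool_pos"],sd,plan(s,[.6457,.1178,.24]))
for n in("scene","top"):
    c=read_camera(n)
    p=proj(c,[.667,-.124,.06])[0];print(n,p,core(c,p,.06,4))
    p=proj(c,[.6457,.1178,.164])[0];print(n,p,core(c,p,.164,4))
    cv2.imwrite(f"pics/c_{n}.png",cv2.resize((c["frame"][190:310,170:320] if n=="scene" else c["frame"][120:240,210:360])[:,:,::-1],None,fx=5,fy=5))
E
```

```text
[ 0.64599839 -0.01992942  0.21813953] [0.00078431 0.00295233 0.00028773] (array([ 1.000e-03,  1.378e+00, -2.170e-01]), array([0.0004, 0.0008, 0.0003]))
scene [199.52148299 256.40858304] [(array([200.4, 256.4]), np.int32(15), array([ 0.6659, -0.1219,  0.06  ]))]
scene [284.29211732 260.37507783] [(array([284.3, 260.5]), np.int32(37), array([0.646 , 0.1179, 0.164 ]))]
top [311.21899727 154.80067998] [(array([309.2, 154.6]), np.int32(11), array([ 0.6677, -0.117 ,  0.06  ]))]
top [238.39227545 152.00215731] [(array([238.5, 152. ]), np.int32(26), array([0.6457, 0.1175, 0.164 ]))]
```

View pics/c_scene.png

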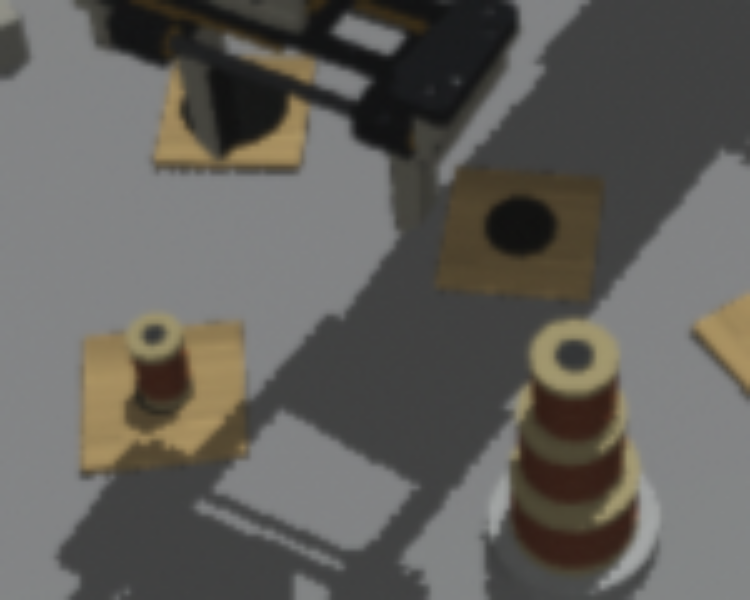

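View pics/c_top.png

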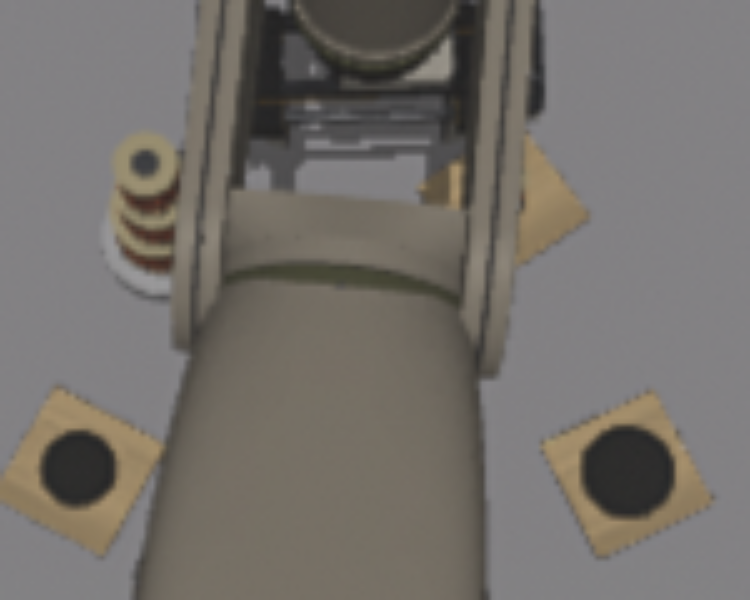

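Coil30 stands on its pad: in the scene view its core casts to (0.666, -0.122), against (0.6686, -0.1234) for the pad. In the top view the arm occludes it. Next is coil42 at (0.6457, 0.1177).

move_arm([
  [0,0.4,0,0,0,0,1],
  [0,0.8,0,0,0,0,1],
  [0,1,0,0,0,0,1],
])

```text
t: 10.6
tool_pos: [0.6463, 0.0778, 0.2162]
orientation: [-0.0, 3.141, 0.001]
force: [-0.0, -0.1, 0.3]
opening: 0.0932
```

move_arm([
  [0,0.3,0,0,0,0,1],
  [0,0.4,0,0,0,0,1],
  [0,0.4,0,0,0,0,1],
  [0,0.4,0,0,0,0,1],
])

```text
t: 11.0
tool_pos: [0.6463, 0.1151, 0.2157]
orientation: [0.001, 3.142, -0.001]
force: [0.3, -0.5, 0.8]
opening: 0.0926
```

```bash
python3 - <<'E'
from plant import *
from h import *
s,sd=avg(read_state,read_camera,3);print(s["tool_pos"],sd,plan(s,[.6457,.1177,.126]))
E
```

```text
[0.64631912 0.1149049  0.21568633] [1.58294572e-05 1.16838037e-04 9.73669583e-06] (array([0.006, 0.028, 0.897]), array([-0.0002,  0.    , -0.0003]))
```

move_arm([
  [0,0.03,0.2,0,0,0,1],
  [0,0.03,0.45,0,0,0,1],
  [0,0.03,0.7,0,0,0,1],
  [0,0.03,0.85,0,0,0,0.6],
  [0,0.03,0.9,0,0,0,0.3],
  [0,0.03,0.9,0,0,0,0.2],
  [0,0.03,0.9,0,0,0,0],
  [0,0.03,0.9,0,0,0,0],
])

```text
t: 11.95
tool_pos: [0.6471, 0.1196, 0.1275]
orientation: [-0.0, 3.139, 0.0]
force: [0.1, 1.5, 0.2]
opening: 0.0578
```

move_arm([
  [0,0,0,0,0,0,-1],
  [0,0,0,0,0,0,-1],
  [0,0,0,0,0,0,-1],
  [0,0,0,0,0,0,-1],
  [0,0,0,0,0,0,-1],
  [0,0,0,0,0,0,-1],
], squeeze=45)

```text
t: 12.55
tool_pos: [0.6466, 0.1194, 0.1266]
orientation: [-0.0, 3.14, -0.0]
force: [-0.5, -1.8, 4.7]
opening: 0.0415
```

move_arm([
  [0,0,-0.05,0,0,0,-1],
  [0,0,-0.15,0,0,0,-1],
  [0,0,-0.3,0,0,0,-1],
  [0,0,-0.45,0,0,0,-1],
  [0.1,-0.1,-0.5,0,0,0,-1],
  [0.3,-0.25,-0.5,0,0,0,-1],
  [0.6,-0.45,-0.5,0,0,0,-1],
  [0.9,-0.65,-0.5,0,0,0,-1],
])

```text
t: 13.35
tool_pos: [0.5557, 0.0541, 0.1771]
orientation: [-0.001, 3.14, -0.0]
force: [0.1, 0.4, -1.2]
opening: 0.0414
```

move_arm([
  [0.3,-0.2,0,0,0,0,-1],
  [0.55,-0.4,0,0,0,0,-1],
  [0.72,-0.52,0.1,0,0,0,-1],
  [0.78,-0.55,0.4,0,0,0,-1],
  [0.79,-0.55,0.7,0,0,0,-1],
  [0.79,-0.55,0.9,0,0,0,-1],
  [0.79,-0.55,1,0,0,0,-1],
])

```text
t: 14.05
tool_pos: [0.4764, -0.0005, 0.075]
orientation: [0.0, -3.14, -0.0]
force: [0.4, -0.2, -2.1]
opening: 0.0416
```

```bash
python3 - <<'E'
from plant import *
from h import *
s,sd=avg(read_state,read_camera,3);print(s["tool_pos"],sd,s["force"],s["opening"],plan(s,[.4775,-.0005,.0225]))
for n in("scene","top"):
    c=read_camera(n)
    p=proj(c,[.643,.1178,.116])[0];print(n,p,core(c,p,.116,5))
    if n=="top":
        p=proj(c,[.667,-.124,.06])[0];print(n,p,core(c,p,.06,4))
    cv2.imwrite(f"pics/d_{n}.png",cv2.resize((c["frame"][180:320,190:340] if n=="scene" else c["frame"][120:240,210:360])[:,:,::-1],None,fx=5,fy=5)[:600])
E
```

```text
[ 4.76333744e-01 -4.49772307e-04  7.47811440e-02] [2.24155634e-04 2.77360173e-05 5.13901795e-04] [ 0.53107726  0.37084438 -1.84758735] 0.04183661744706551 (array([-0.012, -0.001,  0.523]), array([ 0.0001, -0.0005,  0.    ]))
scene [284.74996742 271.25034262] [(array([284.2, 271.6]), np.int32(56), array([0.6444, 0.1169, 0.116 ]))]
top [239.65287865 157.62164848] [(array([240.3, 157.2]), np.int32(40), array([0.6446, 0.1156, 0.116 ]))]
top [311.21899727 154.80067998] [(array([311. , 155.2]), np.int32(10), array([ 0.6656, -0.1232,  0.06  ]))]
```

View pics/d_scene.png

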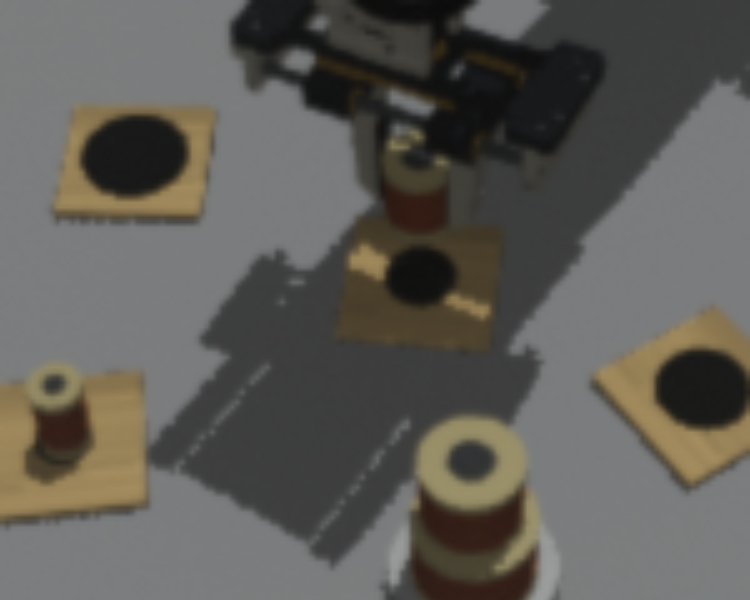

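View pics/d_top.png

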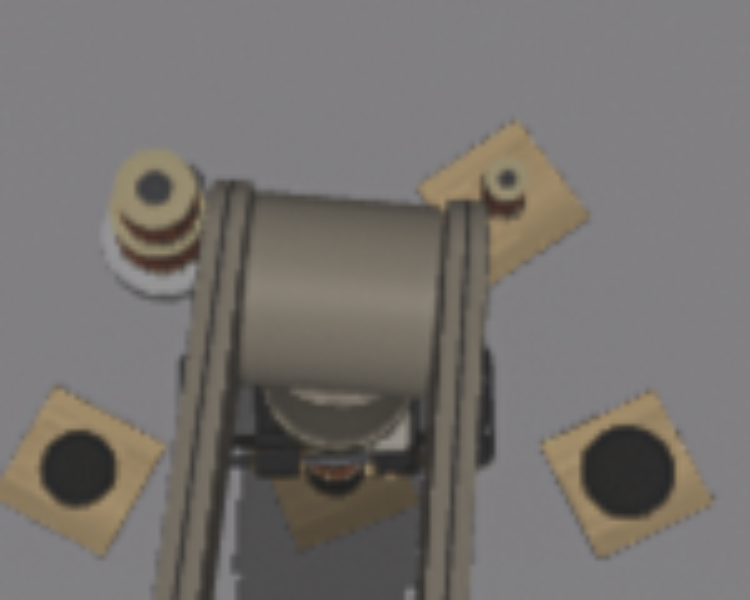

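Coil42 is held over pad42, with the coil at scene crop (415,190) and the pad at (420,275). Coil30 in the top view casts to (0.6656, -0.1232), 2 mm from its pad centre. Coil54 is at (0.6445, 0.1163). Lowering coil42.

move_arm([
  [-0.01,0,0.15,0,0,0,-1],
  [-0.01,0,0.3,0,0,0,-1],
  [-0.01,0,0.4,0,0,0,-1],
  [-0.01,0,0.45,0,0,0,-1],
  [-0.01,0,0.48,0,0,0,-1],
  [-0.01,0,0.5,0,0,0,-1],
  [-0.01,0,0.51,0,0,0,-1],
  [-0.01,0,0.51,0,0,0,-1],
])

```text
t: 15.1
tool_pos: [0.4783, -0.0006, 0.0249]
orientation: [-0.0, 3.141, -0.0]
force: [-0.1, -0.3, -2.2]
opening: 0.0414
```

move_arm([
  [0,0,0.01,0,0,0,-1],
  [0,0,0.02,0,0,0,-1],
  [0,0,0.025,0,0,0,-1],
  [0,0,0.025,0,0,0,-1],
])

```text
t: 15.5
tool_pos: [0.4782, -0.0005, 0.0225]
orientation: [-0.0, 3.141, -0.0]
force: [-1.4, -0.0, 3.9]
opening: 0.0414
```

move_arm([
  [0,0,0,0,0,0,0.6],
  [0,0,0,0,0,0,0.6],
  [0,0,0,0,0,0,0.6],
  [0,0,0,0,0,0,0.6],
  [0,0,0,0,0,0,0.6],
])

```text
t: 16.0
tool_pos: [0.4781, -0.0005, 0.0221]
orientation: [-0.0, 3.142, 0.0]
force: [-0.6, -0.3, -0.2]
opening: 0.0731
```

move_arm([
  [0,0,-0.15,0,0,0,0.6],
  [0,0,-0.4,0,0,0,0.6],
  [0,0,-0.7,0,0,0,0.6],
  [0,0,-1,0,0,0,1],
])

```text
t: 16.4
tool_pos: [0.4776, -0.0005, 0.1229]
orientation: [0.0, -3.141, -0.0]
force: [0.5, -0.2, -0.7]
opening: 0.0788
```

move_arm([
  [0,0,-0.4,0,0,0,1],
  [-0.2,0.1,-0.5,0,0,0,1],
  [-0.5,0.3,-0.5,0,0,0,1],
  [-0.8,0.5,-0.5,0,0,0,1],
  [-0.83,0.58,-0.5,0,0,0,1],
])

```text
t: 16.9
tool_pos: [0.563, 0.0589, 0.1717]
orientation: [-0.001, 3.141, 0.001]
force: [-0.9, 0.3, 0.0]
opening: 0.0931
```

move_arm([
  [-0.3,0.2,0,0,0,0,1],
  [-0.6,0.4,0,0,0,0,1],
  [-0.83,0.58,0,0,0,0,1],
  [-0.83,0.58,0,0,0,0,1],
  [-0.83,0.58,0,0,0,0,1],
])

```text
t: 17.4
tool_pos: [0.6434, 0.1155, 0.1714]
orientation: [0.002, -3.14, 0.001]
force: [0.5, 0.0, -0.8]
opening: 0.0931
```

```bash
python3 - <<'E'
from plant import *
from h import *
s,sd=avg(read_state,read_camera,3);print(s["tool_pos"],sd,s["force"],s["opening"],plan(s,[.6445,.1163,.078]))
for n in("scene","top"):
    c=read_camera(n)
    p=proj(c,[.4765,-.0005,.06])[0];print(n,p,core(c,p,.06,5))
    p=proj(c,[.667,-.124,.06])[0];print(n,p,core(c,p,.06,4))
    cv2.imwrite(f"pics/e_{n}.png",cv2.resize((c["frame"][180:320,190:340] if n=="scene" else c["frame"][120:240,210:360])[:,:,::-1],None,fx=5,fy=5)[:600])
E
```

```text
[0.64323888 0.11507198 0.17173328] [0.00010678 0.00028935 0.00024919] [-0.58245241 -0.43566895  0.5303853 ] 0.09316982095593354 (array([-0.014,  0.013,  0.937]), array([-0.0002, -0.0004,  0.0001]))
scene [273.21367697 223.60678299] [(array([273. , 223.9]), np.int32(79), array([ 0.4777, -0.0005,  0.06  ]))]
scene [199.52148299 256.40858304] [(array([200.2, 256.4]), np.int32(16), array([ 0.6662, -0.1222,  0.06  ]))]
top [276.52255196 209.83076574] [(array([275.3, 210. ]), np.int32(45), array([0.4759, 0.0037, 0.06  ]))]
top [311.21899727 154.80067998] [(array([311.1, 155.3]), np.int32(9), array([ 0.6651, -0.1236,  0.06  ]))]
```

View pics/e_scene.png

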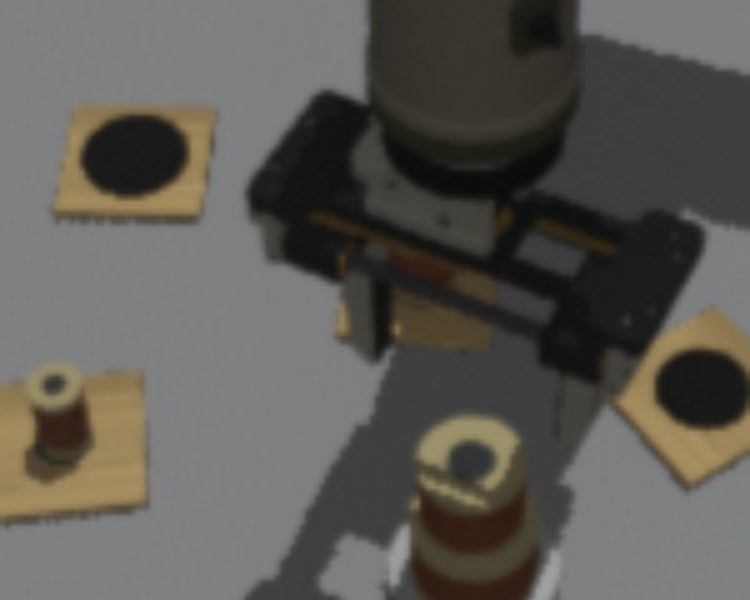

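Coil30 is still standing. The gripper hides coil42 in this view, so I'll check it during the next carry. Now coil54.

move_arm([
  [-0.01,0.01,0.2,0,0,0,1],
  [-0.01,0.01,0.45,0,0,0,1],
  [-0.01,0.01,0.7,0,0,0,1],
  [-0.01,0.01,0.85,0,0,0,1],
  [-0.01,0.01,0.93,0,0,0,0.8],
  [-0.01,0.01,0.94,0,0,0,0.6],
  [-0.01,0.01,0.94,0,0,0,0.4],
  [-0.01,0.01,0.94,0,0,0,0.4],
])

```text
t: 18.45
tool_pos: [0.6461, 0.1166, 0.0798]
orientation: [-0.0, 3.139, 0.0]
force: [1.1, 0.6, 0.5]
opening: 0.0672
```

move_arm([
  [0,0,0,0,0,0,-1],
  [0,0,0,0,0,0,-1],
  [0,0,0,0,0,0,-1],
  [0,0,0,0,0,0,-1],
  [0,0,0,0,0,0,-1],
], squeeze=50)

```text
t: 18.95
tool_pos: [0.6457, 0.1163, 0.0791]
orientation: [-0.0, 3.14, -0.0]
force: [0.1, -1.6, 5.8]
opening: 0.0535
```

move_arm([
  [0,0,-0.05,0,0,0,-1],
  [0,0,-0.15,0,0,0,-1],
  [0,0,-0.3,0,0,0,-1],
  [0,0,-0.45,0,0,0,-1],
  [0.1,0.05,-0.5,0,0,0,-1],
  [0.3,0.1,-0.5,0,0,0,-1],
  [0.6,0.2,-0.5,0,0,0,-1],
  [0.9,0.33,-0.5,0,0,0,-1],
])

```text
t: 19.75
tool_pos: [0.5537, 0.1497, 0.1285]
orientation: [0.001, 3.141, 0.0]
force: [-0.6, 1.0, -2.2]
opening: 0.0536
```

move_arm([
  [0.3,0.1,0,0,0,0,-1],
  [0.55,0.2,0,0,0,0,-1],
  [0.7,0.27,0,0,0,0,-1],
  [0.76,0.28,0.15,0,0,0,-1],
  [0.77,0.28,0.3,0,0,0,-1],
  [0.77,0.28,0.45,0,0,0,-1],
  [0.77,0.28,0.5,0,0,0,-1],
])

```text
t: 20.45
tool_pos: [0.4767, 0.1766, 0.075]
orientation: [-0.001, -3.138, 0.002]
force: [-0.9, -0.4, -2.4]
opening: 0.0533
```

```bash
python3 - <<'E'
from plant import *
from h import *
s,sd=avg(read_state,read_camera,3);print(s["tool_pos"],sd,s["force"],s["opening"],plan(s,[.479,.177,.023]))
for n in("scene","top"):
    c=read_camera(n)
    for P in([.4765,-.0005,.06],[.667,-.124,.06],[.643,.1163,.068]):
        p=proj(c,P)[0];print(n,p.round(1),core(c,p,P[2],6 if P[2]>.06 else 4))
    cv2.imwrite(f"pics/f_{n}.png",cv2.resize((c["frame"][200:320,220:370] if n=="scene" else c["frame"][120:240,190:340])[:,:,::-1],None,fx=5,fy=5)[:600])
E
```

```text
[0.47683638 0.17665512 0.07535347] [2.56356813e-04 7.76311086e-05 5.48981317e-04] [-0.97874644 -0.26585709 -2.74486255] 0.05317165127860445 (array([-0.024,  0.004,  0.523]), array([-0.0004, -0.0012, -0.0002]))
scene [273.2 223.6] [(array([273.5, 224. ]), np.int32(26), array([0.4775, 0.0009, 0.06  ]))]
scene [199.5 256.4] [(array([200.1, 256.4]), np.int32(17), array([ 0.6663, -0.1226,  0.06  ]))]
scene [284.2 282. ] [(array([284.4, 282.3]), np.int32(103), array([0.6437, 0.1172, 0.068 ]))]
top [276.5 209.8] [(array([276.5, 209.7]), np.int32(22), array([ 4.769e-01, -4.000e-04,  6.000e-02]))]
top [311.2 154.8] [(array([311.1, 155.3]), np.int32(9), array([ 0.6651, -0.1236,  0.06  ]))]
top [241.3 162.1] [(array([240.5, 162.8]), np.int32(83), array([0.6407, 0.1188, 0.068 ]))]
```

View pics/f_scene.png

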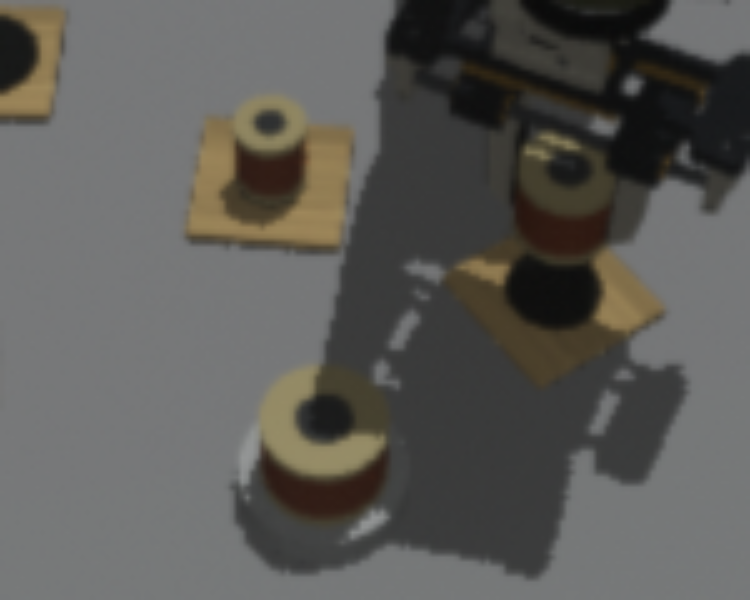

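View pics/f_top.png

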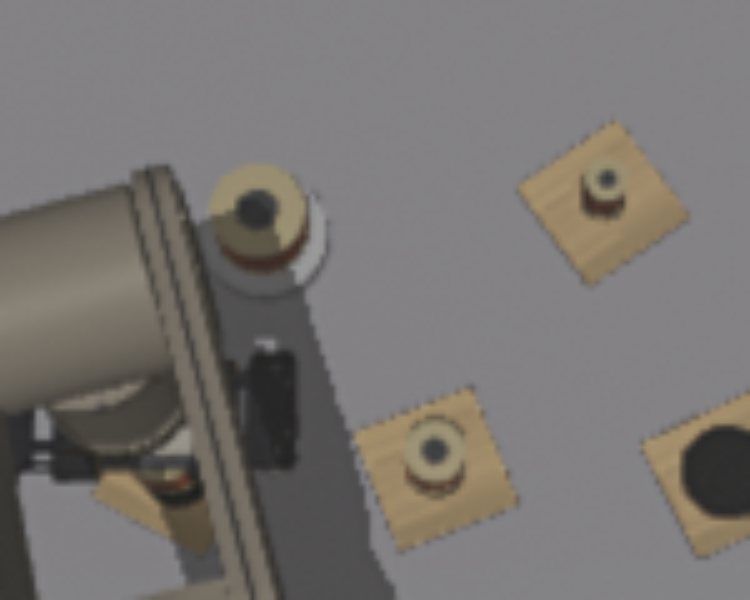

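Coil42 stands centred, at (0.477, 0.000). Coil54 is held over its pad at scene crop (560,210), and the coil66 core is at (322,417). Lowering coil54.

move_arm([
  [-0.02,0,0.15,0,0,0,-1],
  [-0.02,0,0.3,0,0,0,-1],
  [-0.02,0,0.4,0,0,0,-1],
  [-0.02,0,0.45,0,0,0,-1],
  [-0.02,0,0.48,0,0,0,-1],
  [-0.02,0,0.5,0,0,0,-1],
  [-0.02,0,0.5,0,0,0,-1],
  [-0.02,0,0.5,0,0,0,-1],
])

```text
t: 21.5
tool_pos: [0.4804, 0.1776, 0.0286]
orientation: [-0.0, 3.141, 0.0]
force: [-0.8, 0.2, -2.3]
opening: 0.0533
```

move_arm([
  [0.01,0,0.02,0,0,0,-1],
  [0.01,0,0.035,0,0,0,-1],
  [0.01,0,0.045,0,0,0,-1],
  [0.01,0,0.055,0,0,0,-1],
  [0.01,0,0.055,0,0,0,-1],
  [0.01,0,0.055,0,0,0,-1],
])

```text
t: 22.1
tool_pos: [0.479, 0.1775, 0.0231]
orientation: [0.0, -3.141, 0.0]
force: [-4.7, -0.3, 6.0]
opening: 0.0534
```

move_arm([
  [0,0,0,0,0,0,0.9],
  [0,0,0,0,0,0,0.9],
  [0,0,0,0,0,0,0.9],
  [0,0,0,0,0,0,0.9],
  [0,0,0,0,0,0,0.9],
])

```text
t: 22.6
tool_pos: [0.4791, 0.1775, 0.0226]
orientation: [-0.0, 3.141, 0.0]
force: [0.5, 0.4, -0.1]
opening: 0.0865
```

move_arm([
  [0,0,-0.15,0,0,0,1],
  [0,0,-0.4,0,0,0,1],
  [0,0,-0.7,0,0,0,1],
  [0,0,-1,0,0,0,1],
])

```text
t: 23.0
tool_pos: [0.4789, 0.1775, 0.1247]
orientation: [-0.0, 3.141, 0.0]
force: [0.7, -0.2, -0.6]
opening: 0.0927
```

move_arm([
  [-0.2,-0.1,0,0,0,0,1],
  [-0.5,-0.2,0,0,0,0,1],
  [-0.83,-0.3,0,0,0,0,1],
])

```text
t: 23.3
tool_pos: [0.5633, 0.1475, 0.1247]
orientation: [-0.001, 3.139, 0.001]
force: [0.3, -0.2, 0.2]
opening: 0.093
```

```bash
python3 - <<'E'
from plant import *
from h import *
s,sd=avg(read_state,read_camera,3);print(s["tool_pos"],sd,s["force"],s["opening"],plan(s,[.643,.117,.031]))
for n in("scene","top"):
    c=read_camera(n)
    for P in([.4765,-.0005,.06],[.667,-.124,.06],[.478,.177,.06],[.643,.1163,.068]):
        p=proj(c,P)[0];print(n,p.round(1),core(c,p,P[2],6))
    # cream flange hull of coil66
    cv2.imwrite(f"pics/g_{n}.png",cv2.resize((c["frame"][200:320,220:370] if n=="scene" else c["frame"][120:240,190:340])[:,:,::-1],None,fx=5,fy=5)[:600])
E
```

```text
[0.56527161 0.14627999 0.12422122] [0.00163291 0.00089401 0.0003916 ] [ 0.233632    0.00628496 -0.21546774] 0.09278052858202876 (array([-0.775, -0.292,  0.935]), array([-0.0001,  0.0009, -0.0002]))
scene [273.2 223.6] [(array([274.6, 222.7]), np.int32(62), array([0.4717, 0.0016, 0.06  ]))]
scene [199.5 256.4] [(array([200.1, 256.4]), np.int32(17), array([ 0.6663, -0.1226,  0.06  ])), (array([202.5, 260.7]), np.int32(6), array([ 0.6752, -0.1091,  0.06  ]))]
scene [331.2 246. ] [(array([331., 246.]), np.int32(112), array([0.4781, 0.1767, 0.06  ]))]
scene [284.2 282. ] [(array([284., 282.]), np.int32(113), array([0.6432, 0.1159, 0.068 ]))]
top [276.5 209.8] [(array([276.5, 209.7]), np.int32(22), array([ 4.769e-01, -4.000e-04,  6.000e-02]))]
top [311.2 154.8] [(array([311.1, 155.3]), np.int32(9), array([ 0.6651, -0.1236,  0.06  ])), (array([307. , 157.8]), np.int32(5), array([ 0.6565, -0.1091,  0.06  ]))]
top [223.4 210.4] [(array([222.3, 206.9]), np.int32(41), array([0.4902, 0.1809, 0.06  ])), (array([223.9, 214.4]), np.int32(17), array([0.4643, 0.1753, 0.06  ]))]
top [241.3 162.1] [(array([240.6, 162.2]), np.int32(22), array([0.6427, 0.1184, 0.068 ])), (array([245.4, 160.9]), np.int32(16), array([0.647, 0.102, 0.068])), (array([236. , 162.9]), np.int32(8), array([0.6405, 0.1343, 0.068 ]))]
```

View pics/g_scene.png

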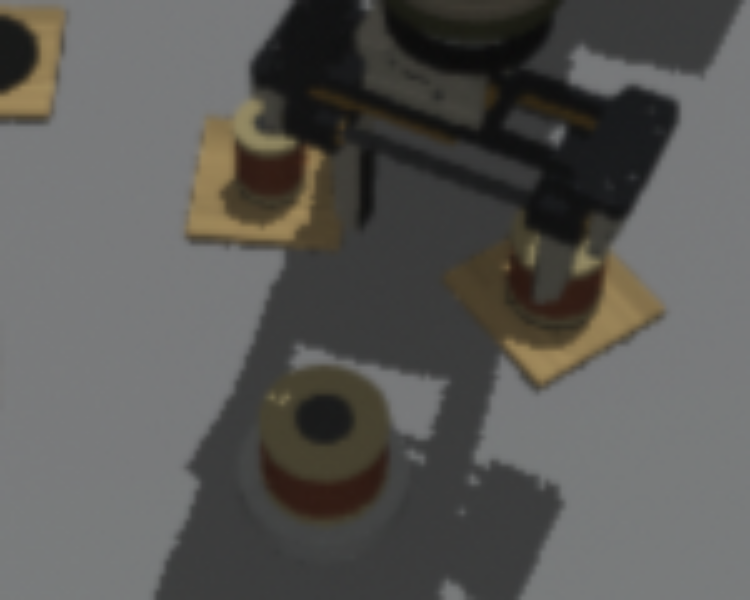

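View pics/g_top.png

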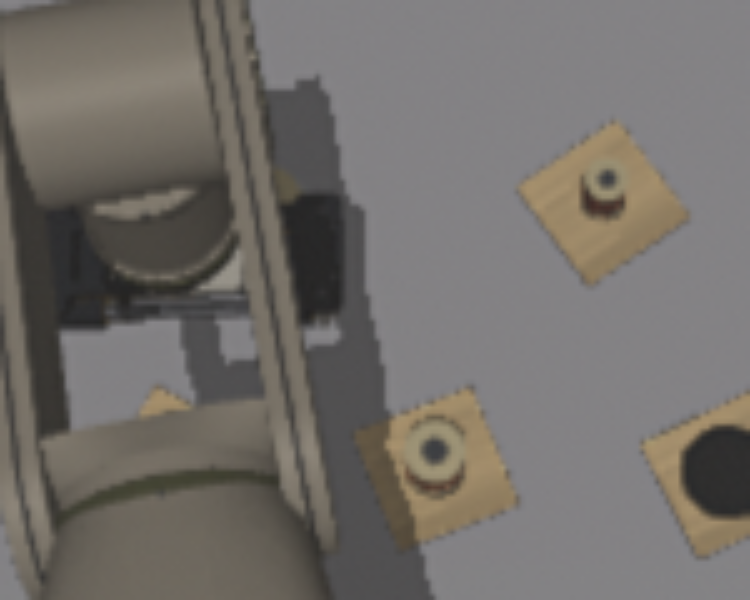

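```bash
python3 - <<'E'
from plant import *
from h import *
c=read_camera("scene");print(onz(c,(284.6,283.1),.068),core(c,(284.6,283.1),.068,9))
s=read_state();print(s["tool_pos"])
E
```

```text
[0.6454758 0.1187271 0.068    ] [(array([285., 283.]), np.int32(252), array([0.6448, 0.1196, 0.068 ]))]
[0.56146556 0.14776076 0.1230598 ]
```

move_arm([
  [-0.3,-0.1,0,0,0,0,1],
  [-0.6,-0.2,0,0,0,0,1],
  [-0.83,-0.3,0,0,0,0,1],
  [-0.83,-0.3,0,0,0,0,1],
  [-0.83,-0.3,0,0,0,0,1],
  [-0.83,-0.3,0.2,0,0,0,1],
  [-0.83,-0.3,0.4,0,0,0,1],
  [-0.83,-0.3,0.4,0,0,0,1],
])

```text
t: 24.4
tool_pos: [0.6413, 0.1182, 0.0794]
orientation: [0.002, -3.135, 0.001]
force: [0.2, 0.4, -0.0]
opening: 0.093
```

```bash
python3 - <<'E'
from plant import *
from h import *
s,sd=avg(read_state,read_camera,3);print(s["tool_pos"],sd,plan(s,[.6445,.118,.031]))
c=read_camera("scene")
for P in([.4765,-.0005,.06],[.478,.177,.06]):
    p=proj(c,P)[0];print(p.round(1),core(c,p,P[2],7))
cv2.imwrite("pics/h.png",cv2.resize(c["frame"][200:320,220:370][:,:,::-1],None,fx=5,fy=5))
E
```

```text
[0.64254087 0.11817589 0.08115355] [1.00763126e-03 8.51697827e-06 1.37587260e-03] (array([-0.021, -0.002,  0.501]), array([-0.0001, -0.0012,  0.0004]))
[273.2 223.6] [(array([273., 224.]), np.int32(149), array([ 4.781e-01, -4.000e-04,  6.000e-02]))]
[331.2 246. ] [(array([331.7, 246.2]), np.int32(52), array([0.4782, 0.1786, 0.06  ]))]
```

View pics/h.png

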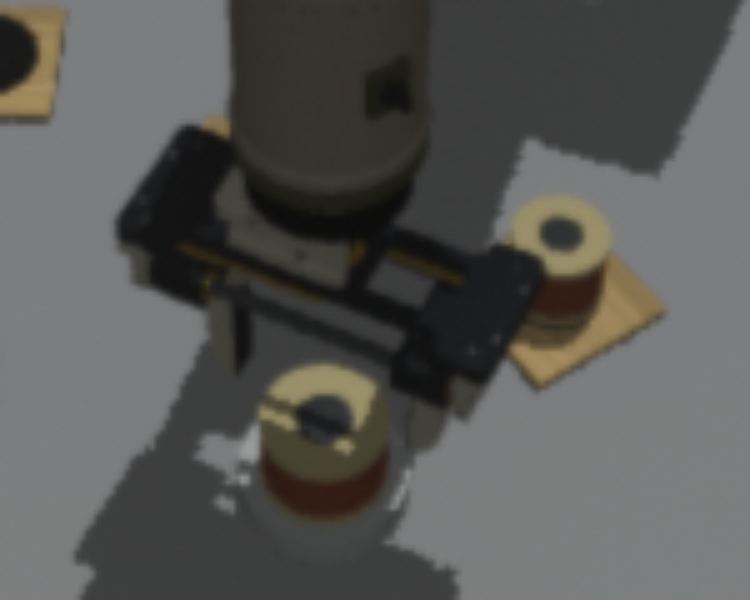

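Coil54 stands on its pad, at (0.4782, 0.1786) against (0.4797, 0.1786) for the pad in the same view. The fingers straddle coil66. Descending.

move_arm([
  [-0.01,0,0.1,0,0,0,1],
  [-0.01,0,0.2,0,0,0,1],
  [-0.01,0,0.3,0,0,0,1],
  [-0.01,0,0.4,0,0,0,1],
  [-0.01,0,0.47,0,0,0,1],
  [-0.01,0,0.5,0,0,0,1],
  [-0.01,0,0.5,0,0,0,0.8],
  [-0.01,0,0.5,0,0,0,0.7],
])

```text
t: 25.4
tool_pos: [0.6463, 0.1175, 0.0329]
orientation: [-0.0, 3.141, 0.0]
force: [-0.4, 0.2, 0.3]
opening: 0.0817
```

move_arm([
  [0,0,0,0,0,0,-1],
  [0,0,0,0,0,0,-1],
  [0,0,0,0,0,0,-1],
  [0,0,0,0,0,0,-1],
  [0,0,0,0,0,0,-1],
], squeeze=58)

```text
t: 25.9
tool_pos: [0.6465, 0.1175, 0.0333]
orientation: [-0.0, 3.141, 0.0]
force: [-0.6, 0.7, 4.4]
opening: 0.0652
```

move_arm([
  [0,0,-0.05,0,0,0,-1],
  [0,0,-0.15,0,0,0,-1],
  [0,0,-0.3,0,0,0,-1],
  [0,0,-0.5,0,0,0,-1],
  [0,0,-0.7,0,0,0,-1],
  [0.05,-0.1,-0.8,0,0,0,-1],
  [0.15,-0.3,-0.8,0,0,0,-1],
  [0.3,-0.6,-0.8,0,0,0,-1],
])

```text
t: 26.7
tool_pos: [0.6162, 0.0574, 0.1138]
orientation: [-0.003, 3.14, 0.0]
force: [0.1, -0.5, -3.4]
opening: 0.0651
```

move_arm([
  [0.17,-0.3,0,0,0,0,-1],
  [0.35,-0.6,0,0,0,0,-1],
  [0.5,-0.9,0,0,0,0,-1],
  [0.55,-1,0,0,0,0,-1],
])

```text
t: 27.1
tool_pos: [0.5592, -0.0456, 0.1128]
orientation: [-0.003, -3.141, 0.002]
force: [0.9, 0.2, -3.7]
opening: 0.0657
```

move_arm([
  [0.17,-0.3,0,0,0,0,-1],
  [0.35,-0.6,0,0,0,0,-1],
  [0.45,-0.8,0,0,0,0,-1],
  [0.5,-0.95,0,0,0,0,-1],
  [0.5,-1,0,0,0,0,-1],
])

```text
t: 27.6
tool_pos: [0.5108, -0.1438, 0.113]
orientation: [0.002, 3.141, -0.0]
force: [0.2, 0.3, -3.0]
opening: 0.0653
```

move_arm([
  [0.15,-0.25,0,0,0,0,-1],
  [0.3,-0.45,0,0,0,0,-1],
  [0.39,-0.57,0.1,0,0,0,-1],
  [0.4,-0.59,0.25,0,0,0,-1],
  [0.4,-0.59,0.4,0,0,0,-1],
  [0.4,-0.59,0.4,0,0,0,-1],
])

```text
t: 28.2
tool_pos: [0.4693, -0.1994, 0.0688]
orientation: [0.001, -3.137, -0.005]
force: [-0.7, 1.2, -3.9]
opening: 0.0653
```

```bash
python3 - <<'E'
from plant import *
from h import *
s,sd=avg(read_state,read_camera,4);print(s["t"],s["tool_pos"],sd,s["force"],s["opening"],plan(s,[.471,-.202,.0253]))
for n in("scene","top"):
    c=read_camera(n)
    for P in([.4765,-.0005,.06],[.667,-.124,.06],[.478,.177,.06]):
        p=proj(c,P)[0];print(n,p.round(1),core(c,p,P[2],6))
    cv2.imwrite(f"pics/i_{n}.png",cv2.resize((c["frame"][170:290,170:320] if n=="scene" else c["frame"][130:250,220:370])[:,:,::-1],None,fx=5,fy=5)[:600])
E
```

```text
28.35 [ 0.4703714  -0.20004587  0.07069974] [0.00081497 0.0005003  0.00133062] [ 0.35577922  0.17032042 -2.72800006] 0.06520248866116686 (array([-0.008, -0.02 ,  0.454]), array([ 0.0006, -0.0009,  0.0003]))
scene [273.2 223.6] [(array([273.5, 224. ]), np.int32(26), array([0.4775, 0.0009, 0.06  ]))]
scene [199.5 256.4] [(array([198.8, 252.4]), np.int32(26), array([ 0.6567, -0.1333,  0.06  ])), (array([200.1, 256.4]), np.int32(17), array([ 0.6663, -0.1226,  0.06  ])), (array([202.5, 260.7]), np.int32(6), array([ 0.6752, -0.1091,  0.06  ]))]
scene [331.2 246. ] [(array([331.7, 246.2]), np.int32(52), array([0.4782, 0.1786, 0.06  ]))]
top [276.5 209.8] [(array([276.5, 209.7]), np.int32(22), array([ 4.769e-01, -4.000e-04,  6.000e-02]))]
top [311.2 154.8] [(array([311.1, 155.3]), np.int32(9), array([ 0.6651, -0.1236,  0.06  ])), (array([306.8, 157.8]), np.int32(6), array([ 0.6564, -0.1085,  0.06  ]))]
top [223.4 210.4] [(array([223.2, 210.6]), np.int32(35), array([0.4774, 0.1777, 0.06  ]))]
```

View pics/i_scene.png

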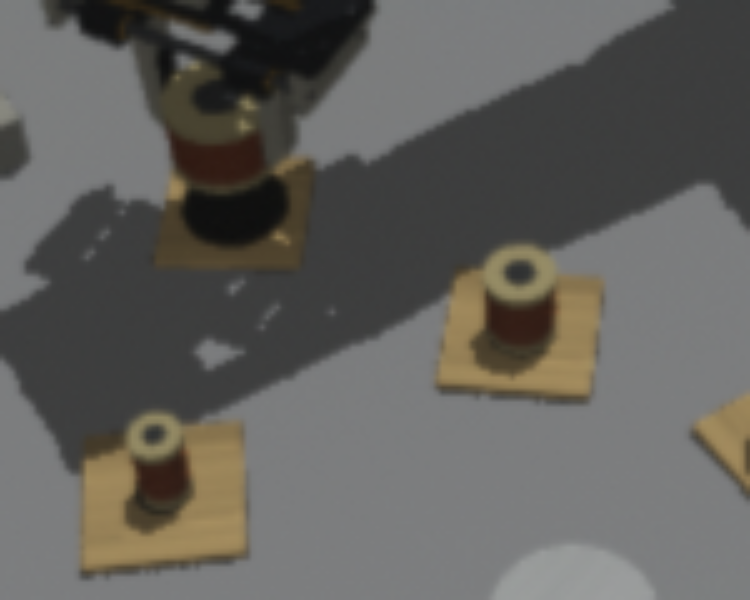

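Coil66 hangs over its pad at scene crop (220,140), with the pad at (235,205). The others are unmoved. Lowering.

move_arm([
  [0,-0.01,0.12,0,0,0,-1],
  [0,-0.01,0.25,0,0,0,-1],
  [0,-0.01,0.34,0,0,0,-1],
  [0,-0.01,0.39,0,0,0,-1],
  [0,-0.01,0.41,0,0,0,-1],
  [0,-0.01,0.42,0,0,0,-1],
  [0,-0.01,0.42,0,0,0,-1],
  [0,-0.01,0.42,0,0,0,-1],
])

```text
t: 29.3
tool_pos: [0.4715, -0.2027, 0.0311]
orientation: [-0.0, 3.141, -0.001]
force: [-0.6, 0.2, -2.5]
opening: 0.0653
```

move_arm([
  [0,0,0.02,0,0,0,-1],
  [0,0,0.035,0,0,0,-1],
  [0,0,0.045,0,0,0,-1],
  [0,0,0.055,0,0,0,-1],
  [0,0,0.06,0,0,0,-1],
  [0,0,0.06,0,0,0,-1],
])

```text
t: 29.9
tool_pos: [0.471, -0.2025, 0.0252]
orientation: [0.0, -3.141, -0.0]
force: [-3.2, 1.9, 4.8]
opening: 0.0653
```

move_arm([
  [0,0,0,0,0,0,1],
  [0,0,0,0,0,0,1],
  [0,0,0,0,0,0,1],
  [0,0,0,0,0,0,1],
  [0,0,0,0,0,0,1],
  [0,0,0,0,0,0,1],
])

```text
t: 30.5
tool_pos: [0.4711, -0.2026, 0.0246]
orientation: [-0.0, 3.142, -0.0]
force: [-0.0, -0.9, -0.2]
opening: 0.0929
```

move_arm([
  [0,0,-0.1,0,0,0,1],
  [0,0,-0.3,0,0,0,1],
  [0,0,-0.6,0,0,0,1],
  [0,0,-1,0,0,0,1],
])

```text
t: 30.9
tool_pos: [0.4698, -0.2018, 0.1247]
orientation: [0.0, -3.139, -0.002]
force: [0.9, 0.3, 0.3]
opening: 0.0934
```

move_arm([
  [0,0,-0.5,0,0,0,1],
  [0,0,-1,0,0,0,1],
  [-0.3,0.5,-1,0,0,0,1],
  [-0.6,1,-1,0,0,0,1],
  [-0.6,1,-1,0,0,0,1],
])

```text
t: 31.4
tool_pos: [0.5328, -0.0994, 0.2263]
orientation: [-0.003, 3.139, 0.001]
force: [-0.5, -0.7, -0.7]
opening: 0.0928
```

move_arm([
  [-0.3,0.5,-0.2,0,0,0,1],
  [-0.6,1,-0.4,0,0,0,1],
  [-0.6,1,-0.4,0,0,0,1],
])

```text
t: 31.7
tool_pos: [0.5927, 0.0008, 0.2672]
orientation: [-0.004, 3.139, 0.001]
force: [-0.4, -0.7, 0.5]
opening: 0.0929
```

```bash
python3 - <<'E'
from plant import *
from h import *
for n in("scene","top"):
    c=read_camera(n)
    for P in([.4765,-.0005,.06],[.667,-.124,.06],[.478,.177,.06],[.469,-.202,.06]):
        p=proj(c,P)[0];print(n,p.round(1),core(c,p,P[2],8 if P[1]<-.15 else 6))
    cv2.imwrite(f"pics/j_{n}.png",cv2.resize((c["frame"][170:320,120:320] if n=="scene" else c["frame"][120:270,180:380])[:,:,::-1],None,fx=4,fy=4))
print(read_state()["t"],read_state()["tool_pos"])
E
```

```text
scene [273.2 223.6] [(array([273., 224.]), np.int32(113), array([ 4.781e-01, -4.000e-04,  6.000e-02]))]
scene [199.5 256.4] [(array([200.2, 256.4]), np.int32(16), array([ 0.6662, -0.1222,  0.06  ])), (array([203. , 260.4]), np.int32(5), array([ 0.6739, -0.1084,  0.06  ]))]
scene [331.2 246. ] [(array([331.7, 246.2]), np.int32(50), array([0.4781, 0.1786, 0.06  ]))]
scene [214.6 199.3] [(array([214.5, 199.9]), np.int32(58), array([ 0.4712, -0.2009,  0.06  ]))]
top [276.5 209.8] []
top [311.2 154.8] [(array([309.9, 153.5]), np.int32(41), array([ 0.6717, -0.1195,  0.06  ]))]
top [223.4 210.4] [(array([223.2, 210.6]), np.int32(37), array([0.4774, 0.1778, 0.06  ]))]
top [336.9 210.9] [(array([337. , 210.5]), np.int32(60), array([ 0.4703, -0.2024,  0.06  ]))]
31.8 [5.92628218e-01 3.58973336e-04 2.66885216e-01]
```

View pics/j_scene.png

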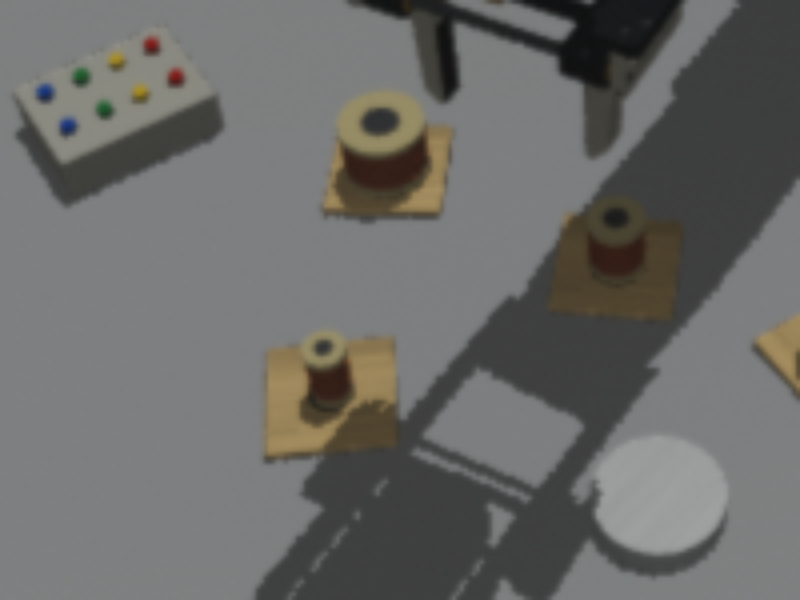

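View pics/j_top.png

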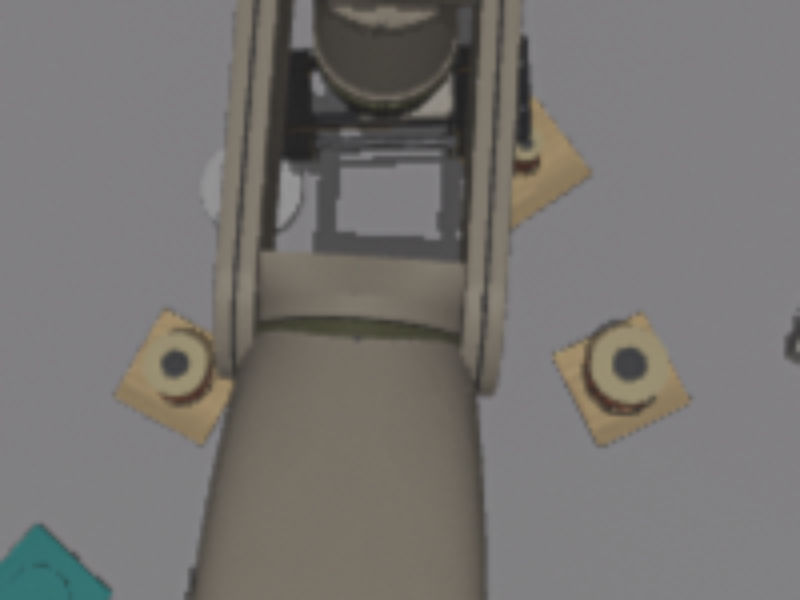

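All four coils stand within about 3 mm of their pad centres, and the gripper is clear of them. Handing in.

```bash
python3 -c "
from plant import *
print(close_job())"
```

```text
the job is handed in; nothing more can be done
None
```

I took the stack apart from the top down and stood each coil on its own pad (30, 42, 54, then 66 mm). I handed the job in at about 32 s of the 93 s allowed; no verdict was reported.

- **Placement:** in the last pictures all four coils stood upright, about 1–3 mm from their pad centres and clear of the fingers. Each was let go only after touching down on its pad at 4–8 N.
- **Hidden from the top camera:** in the final view the arm hid the 30 and 42 mm coils. For those two I relied on the scene camera, plus top views taken after they were placed, which had them about 2 mm from their pad centres.
- **Camera disagreement:** the two cameras differed by about 2–4 mm on the pad positions, so I aimed at the average of both.
- **Bystanders:** I kept clear of the meter and the terminal box but did not re-measure their positions at the end.

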